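# Tip the counting tray into its snap-in bin

## Task

Take the white collecting bin by its blue tab and push it straight into the dock under the tray's corner spout, fully home, until it snaps past the orange catches. Then lift the tray by its blue bar so that it tips about its spout corner and all three vials slide out into the bin, without the fingers touching the vials. Lower the tray gently back down until it rests flat, do not let it drop, let go, and leave the bottles, the loose cap and the pen where they are.

Things in the scene. Friction and masses are not known exactly. Their poses are not given: they have to be found in the camera images.
- tray (a joint): hinge of the square aluminium tray (190 x 190 mm, rim 20 mm above its floor), whose cut-off corner, a 90 mm wide spout, points along +x of tray_hinge. 0 = flat on its rest, grows as the blue bar at the opposite corner is lifted, limit 1.1 rad. Falls back by its own weight (0.6 kg) if let go; about 3 N at the bar lifts it. Lifted slowly, the vials run out by 0.8 rad
- tray_hinge (a point): middle of the tray's hinge pin, at the spout, 105 mm above the table. Fixed to the stand: x = level, the way the vials flow out; y = along the pin; z = up. At tray angle a the bar's centre lies at x = -0.275 cos a + 0.020 sin a, z = 0.275 sin a + 0.020 cos a of this frame (m)
- tray_handle (a point): centre of the blue round bar (12 mm diameter, 100 mm long, along y of tray_hinge) by which the tray is lifted; carried on two thin rods 86 mm apart, 42 mm clear of the tray's corner, 125 mm above the table when flat. Turns with the tray; the bar can turn between finger pads
- spout (a point): middle of the spout lip's upper edge, 25 mm beyond the hinge pin, 112 mm above the table when flat. Turns with the tray
- bin_tab (a point): middle of the grip tab of the loose white open bin: blue upright tab 12 mm thick (x), 50 mm wide (y), from 50 to 95 mm above the bin's underside, this point 77.5 mm above it. It stands on the inner side of the end wall at +x, which is 4 mm thick, 70 mm high and included in the 12 mm. x = from the bin's middle to the tab end
- bin_floor (a point): centre of the bin's inner floor, 4 mm above its underside; x points to the tab, 73 mm away. Bin: outside 158 (x) by 118 (y) mm, side walls 60 mm high and 4 mm thick, 0.22 kg, with a blue half-round snap bead 4 mm proud on each side, 25 mm ahead of the middle (-x)
- bin_home (a point): where bin_floor lies when the bin is fully home against the end stop, 65 mm along x from the hinge pin; same axes as tray_hinge (the bin's x then points the same way, tab outwards). Pushing in takes 1 to 2 N; some 17 mm before home the bin's beads meet the sprung orange rollers and it rises to 5 to 8 N, 10 mm before home it drops and the catches pull the bin on, then comes the stop
- vial0: capped orange medicine vial, a cylinder 62 mm long and 26 mm across, lying on the tray at the start; origin at its centre, x along its length; about 30 g
- vial1: second such vial, same sizes and origin
- vial2: third such vial, same sizes and origin
- stock_bottle: bystander: white bottle, 60 mm across, 100 mm high, standing; origin at the centre of its underside
- amber_jar: bystander: amber jar, 52 mm across, 85 mm high, standing; origin at the centre of its underside
- loose_cap: bystander: white screw cap, 60 mm across, 18 mm high, lying flat; origin at the centre of its underside
- pen: bystander: pen, 130 mm long, 10 mm thick, lying along its x; origin at the middle of its underside
- station: grey and blue stand, bolted down, that carries the tray and the dock; origin on the table straight under the hinge pin, axes as tray_hinge. Dock: two blue rails 22 mm high, 123 mm apart, with flared mouths that begin 126 mm from the origin along +x; the bin slides in on the table along -x, its tab end last. Two sprung orange rollers 50 mm from the origin, 24 to 44 mm high
There are look-alikes about, which are no part of the job. Leave any brown look-alike of the part that bears bin_tab alone.

How it is judged:
By the outcome, as a careful person would: the job done as asked, in the order asked, and still so for the second after the job is handed in, with the robot touching nothing.
It also fails if it takes over 64 s, if anything falls off the work surface, if the arm or the gripper's body presses on something with over 40 N, if the wrist force passes 120 N, or if a joint passes its speed limit or range.

## Robot

A 7-joint arm with a two-finger parallel gripper is mounted at the origin on the work surface. World frame = base frame: x ahead of the robot, y to its left, z up, the work surface at z = 0. Lengths are in m, angles in rad, forces in N, time in s.
With the tool pointing down it reaches from about 0.4 to 0.85 m from the base axis. Payload 4.4 kg.
Tool frame: the origin (TCP) lies at the very end of the fingers, on their centre line; the grasp point (between the pads) lies 19 mm behind it; z points along the fingers, y is the line along which they close (so a half turn about z gives the same grasp; the last joint's range is limited). The gripper opens to 94 mm and grips with 3 to 60 N. Pads are 16 mm wide; open, the fingers measure 119 mm over their backs; the gripper's body (75 mm by 177 mm) begins 78 mm behind the grasp point.
Start: joints at [1.227, 0.628, 0.038, 1.517, -0.027, 0.996, -0.02], TCP at [0.178, -0.625, 0.205] pointing down, gripper open.
Joint ranges: [-3.06, 3.06], [-0.37, 2.12], [-1.25, 1.32], [0.18, 2.47], [-1.1, 4.24], [0.23, 1.98], [-2.94, 2.94]. Speed limits (rad/s): [2.57, 2.57, 3.14, 3.14, 3.14, 3.14, 3.14].

## Interface

Orientations are given as a rotation vector (axis times angle).
In Python, from workcell import ctrl, imaging gives the robot as it stands.
- The arm moves only by the tool servo_tool, never from a script. Its argument "moves" is one flat list of numbers, 5 for each row, row after row: the shift along the tool's x, y, z in mm, then the turn about the tool's z in degrees, then the closure, from 0 (fully open) to 1 (shut). In form: [dx, dy, dz, spin, gripper, dx, dy, dz, spin, gripper, ...]. A call has 1 to 5 rows; each row shifts and turns the commanded pose from where the row before left it, along the tool's axes as they then stand; what a row does not reach is not made up. A row lasts 1/8 s, in which the tool goes at most 62.5 mm and 10.7 degrees, less where a joint would pass 70% of its speed; a pose out of reach is approached as far as the arm can. A call with a gripper value outside its range is refused whole. The fingers move at their own pace and stop on an object; "squeeze" is the grip in N (left out, the last holds). Time passes only in rows, so rows that do not move let the fingers close. It gives the time, the measured TCP pose, the force, the opening and the grip force at its end, in the units of the state.
- ctrl.state(): the state, without advancing time (a new reading comes with each control period).
- imaging.grab_frame(name): name is "side" or "top" or "wrist"; returns the picture (384x512x3 uint8, red, green, blue); there is no depth.
- imaging.get_calibration(name): a dict with "fx", "fy", "cx", "cy" (pixels), "k1" (the pictures are not rectified: a ray, as slopes to the right and down, at radius r is drawn at 1 + k1 r^2 times it, then the intrinsics apply), "view" (4x4, takes a point from world to camera coordinates). Camera axes: x right, y down, z forward; pixel columns grow to the right and rows downward; lengths in m; the calibration is good to about 2 mm. A picture is of the moment at which its call begins: read the wrist's pose just before it. get_calibration takes no time and is no camera call; for the wrist camera it gives the pose at the moment of the call.
- ctrl.finish_job(): hands the job in; it is judged then, once.
The state is a dict: "time": time; "joint_positions": joint angles; "dq": joint speeds; "joint_efforts": joint torques, N m; "eef_pos": TCP position; "ee_rot": TCP orientation; "ft_force": force on the tool from outside, world axes, zero at the start; "torque": the same for the moment, N m; "opening": opening from 0.0 (shut) to 1.0 (fully open); "gripper_force": force on a finger pad.
Only numpy, scipy, OpenCV 4.12 (cv2) and the standard library are available. Lean on these libraries where they do the work, as an engineer would, in place of code of your own. Each camera call takes 0.05 s, during which the arm holds its last target. There are 200 camera calls.

## Working session

There is one attempt and no reset: what is moved stays moved. The work goes in short steps, Python scripts to look and compute and a tool call to move; the robot and the scene stay as the last step left them, time stands still between calls to the robot, and variables do not carry over. Pictures are saved under pics/ and viewed, at most 10 in all, crops included, and the job is handed in when it is done.

Besides the shell and the picture viewer there is one more tool, called after ">>>" as name(argument=value, ...) on one line, values as JSON. servo_tool: Moves the arm, as the interface text tells. Its arguments: {"type":"object","properties":{"moves":{"type":"array","items":{"type":"number"}},"squeeze":{"type":"number"}},"required":["moves"]}

```bash
mkdir -p pics; ls
cat > h.py <<'E'
import numpy as np, cv2
from workcell import ctrl, imaging
from scipy.spatial.transform import Rotation as R
def snap(n,f):
    im=imaging.grab_frame(n); cv2.imwrite('pics/'+f,im[:,:,::-1]); return im
def ray(n,u,v,c=None):
    c=c or imaging.get_calibration(n); x=(u-c['cx'])/c['fx']; y=(v-c['cy'])/c['fy']
    a,b=x,y
    for _ in range(20):
        s=1+c['k1']*(a*a+b*b); a,b=x/s,y/s
    V=np.array(c['view']); d=V[:3,:3].T@np.array([a,b,1]); o=-V[:3,:3].T@V[:3,3]; return o,d
def atz(n,u,v,z,c=None):
    o,d=ray(n,u,v,c); return o+d*(z-o[2])/d[2]
def proj(n,p,c=None):
    c=c or imaging.get_calibration(n); V=np.array(c['view']); q=V[:3,:3]@np.array(p)+V[:3,3]
    a,b=q[:2]/q[2]; s=1+c['k1']*(a*a+b*b); return np.round([c['fx']*a*s+c['cx'],c['fy']*b*s+c['cy']],1)
E
python3 - <<'E'
from h import *
a=snap('top','t0.png');b=snap('side','s0.png')
cv2.imwrite('pics/t0b.png',cv2.resize(a,(800,600),interpolation=3)[:,:,::-1])
cv2.imwrite('pics/s0b.png',cv2.resize(b,(800,600),interpolation=3)[:,:,::-1])
s=ctrl.state();print(s)
for n in('top','side'):
    c=imaging.get_calibration(n);print(n,c['fx'],c['k1'],ray(n,256,192))
E
```

```text
pics
{'time': 0.1, 'joint_positions': array([ 1.22721339,  0.62922911,  0.03845343,  1.51821526, -0.02693426,
        0.99626503, -0.02001135]), 'dq': array([-0.00043972, -0.00162813,  0.00116861, -0.00260487,  0.00137579,
       -0.00148469, -0.00057051]), 'joint_efforts': array([ 1.86214696e-03, -5.50791693e+01,  1.14743683e+00, -1.87117052e+01,
       -5.20394684e-02,  1.92566524e-02,  2.26738530e-05]), 'eef_pos': array([ 0.17809889, -0.62454549,  0.204679  ]), 'ee_rot': array([-3.10977854e+00, -4.34750165e-01,  4.61314707e-04]), 'ft_force': array([-0.49936338,  0.00095688,  0.43725885]), 'torque': array([ 0.03712504, -0.04554377,  0.00111292]), 'gripper_force': 0.0, 'opening': 1.0033986970159745}
top 358.53586110325404 0.02431634986233558 (array([0.52006384, 0.07074512, 1.02164758]), array([ 0.10963712,  0.01588448, -0.99413017]))
side 479.3158372922688 -0.031668950270167126 (array([-0.02578976,  0.94640853,  1.14446684]), array([ 0.41659972, -0.58249496, -0.69798938]))
```

View pics/t0b.png

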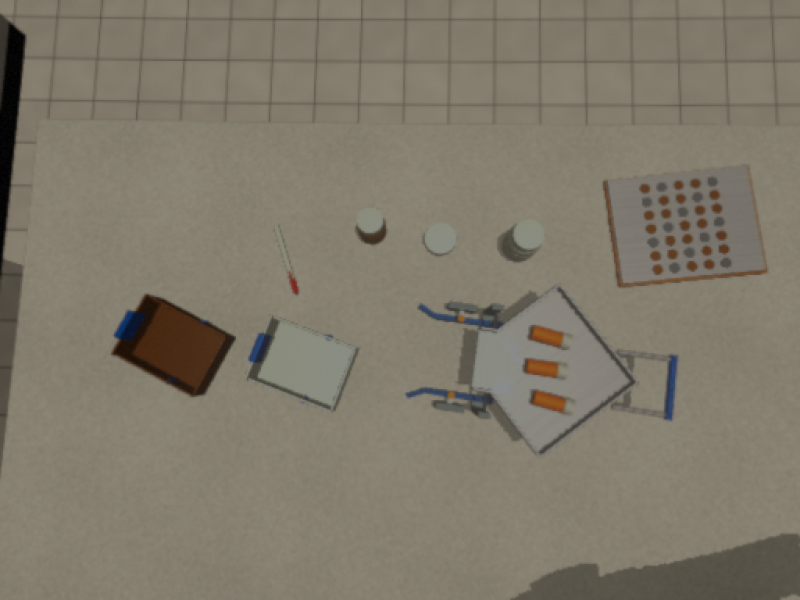

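View pics/s0b.png

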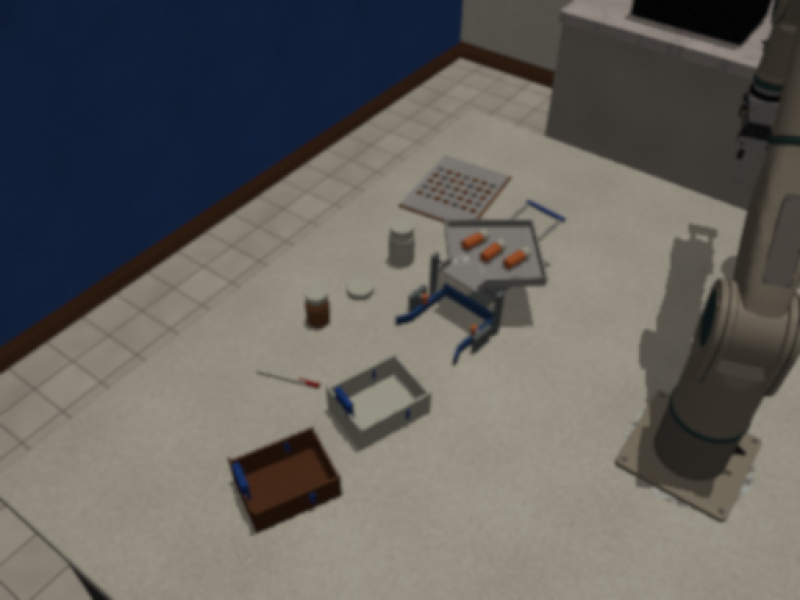

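The top view (800x600 scaling) shows these candidates:
- White bin with blue tab at (259,348).
- Brown look-alike bin with blue tab at (129,325), to be left alone.
- Blue rails at (450,318) and (445,393), and the blue tray bar at (672,387).

The vials are at (550,337), (546,369) and (553,402). The pen, jar, cap and bottle lie at y≈220–260. I choose the tab at (259,348) and the bar at (672,387).

```bash
cat > m.py <<'E'
from h import *
im=cv2.imread('pics/t0.png'); 
hsv=cv2.cvtColor(im,cv2.COLOR_BGR2HSV)
m=cv2.inRange(hsv,(105,110,50),(130,255,255)); 
n,l,st,ce=cv2.connectedComponentsWithStats(m)
for i in range(1,n):
    if st[i,4]<12: continue
    ys,xs=np.where(l==i); (c,wh,a)=cv2.minAreaRect(np.c_[xs,ys].astype(np.float32))
    print(st[i],ce[i],np.round(wh,1),round(a,1),'z.125',atz('top',*ce[i],.125)[:2].round(4),'z.09',atz('top',*ce[i],.09)[:2].round(4))
    if i: print('   corners z.09',[atz('top',*p,.09)[:2].round(3).tolist() for p in cv2.boxPoints((c,wh,a))])
# bin top corners (rim z .06)
for p in [(275,318),(357,349),(334,409)]: print(p,atz('top',p[0]/1.5625,p[1]/1.5625,.06).round(3))
crop=cv2.resize(im[180:280,140:300],(800,500),interpolation=cv2.INTER_CUBIC); cv2.imwrite('pics/c1.png',crop)
E
python3 m.py
```

```text
[269 196  22   9  42] [279.85714286 201.23809524] [22.5  3.6] 19.3 z.125 [0.5969 0.0249] z.09 [0.5999 0.0231]
   corners z.09 [[0.605, 0.054], [0.614, 0.051], [0.596, -0.004], [0.587, -0.001]]
[ 73 199  13  18  88] [ 79.34090909 207.35227273] [ 4.6 18.5] 30.3 z.125 [0.5707 0.5313] z.09 [0.5726 0.5493]
   corners z.09 [[0.554, 0.565], [0.597, 0.544], [0.591, 0.533], [0.548, 0.554]]
[298 204  10   4  21] [303.0952381  205.52380952] [9.2 2.1] 7.1 z.125 [ 0.5875 -0.033 ] z.09 [ 0.5901 -0.037 ]
   corners z.09 [[0.589, -0.024], [0.594, -0.024], [0.592, -0.048], [0.586, -0.047]]
[160 214  10  18  81] [164.28395062 222.30864198] [ 4.5 18. ] 21.8 z.125 [0.5378 0.3133] z.09 [0.5384 0.3228]
   corners z.09 [[0.519, 0.336], [0.563, 0.321], [0.559, 0.31], [0.515, 0.325]]
[427 228   6  40 129] [429.20155039 247.29457364] [ 3.3 39.3] 5.2 z.125 [ 0.4934 -0.3357] z.09 [ 0.4924 -0.3516]
   corners z.09 [[0.444, -0.341], [0.541, -0.354], [0.541, -0.362], [0.443, -0.349]]
[261 249  24   5  42] [273.69047619 250.66666667] [ 3.6 23.1] 87.4 z.125 [0.4747 0.0384] z.09 [0.4729 0.0371]
   corners z.09 [[0.475, 0.07], [0.479, 0.011], [0.47, 0.011], [0.466, 0.069]]
[292 252  10   4  22] [296.86363636 253.27272727] [9.4 2.1] 9.5 z.125 [ 0.47   -0.0184] z.09 [ 0.468  -0.0219]
   corners z.09 [[0.467, -0.009], [0.472, -0.01], [0.469, -0.033], [0.464, -0.032]]
[304 254   5   3  12] [306.08333333 254.91666667] [2. 4.] 90.0 z.125 [ 0.4666 -0.0409] z.09 [ 0.4645 -0.0452]
   corners z.09 [[0.467, -0.04], [0.467, -0.05], [0.462, -0.05], [0.462, -0.04]]
(275, 318) [0.59  0.302 0.06 ]
(357, 349) [0.54  0.158 0.06 ]
(334, 409) [0.438 0.194 0.06 ]
```

View pics/c1.png

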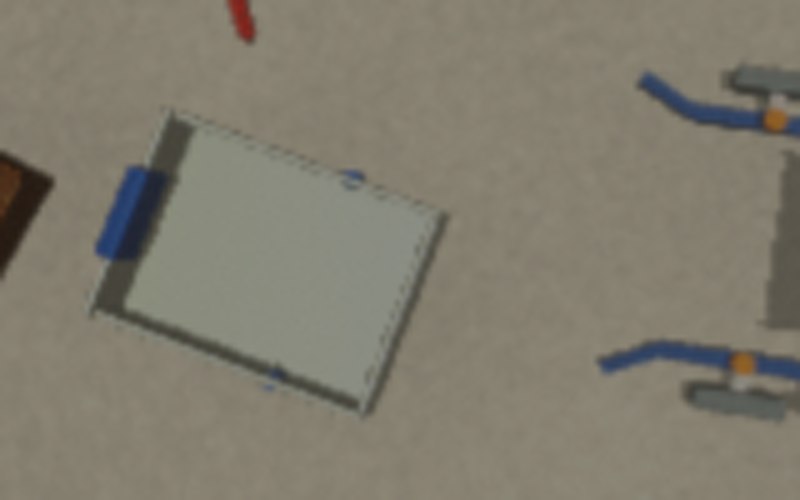

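The crop confirms the choice: a blue tab on the white bin at crop (130,213), with the bin's beads at (352,180) and (272,377). The brown bin is off to the left. I'll set out over the tray first, then go above the bin.

```bash
cat >> h.py <<'E'
def plan(wps,g=0.0):
    """wps: (x,y,z,yaw_deg,nrows); prints rows from the measured pose (tool down)"""
    s=ctrl.state(); p=np.array(s['eef_pos']); M=R.from_rotvec(s['ee_rot'])
    yaw=np.degrees(np.arctan2(M.as_matrix()[1,0],M.as_matrix()[0,0])); print('t',s['time'],'p',p.round(4),'yaw',yaw.round(2),'tilt',M.as_matrix()[2].round(4))
    for x,y,z,w,n in wps:
        dw=(w-yaw+180)%360-180
        t=np.array([x,y,z]); q0=p.copy(); out=[]
        for k in range(n):
            d=(q0+(t-q0)*(k+1)/n)-p; sp=round(-dw/n,1)
            dl=np.round(1000*M.as_matrix().T@d,0 if np.linalg.norm(d)>.02 else 1)
            out+=[*dl.tolist(),sp,g]; p=p+M.as_matrix()@dl/1000; M=M*R.from_euler('z',sp,degrees=True); yaw-=sp
        print(out)
E
python3 - <<'E'
from h import *
plan([(.45,-.25,.27,15.9+68,8),(.51,.25,.25,160.8,9)])
E
```

```text
t 0.1 p [ 0.1781 -0.6245  0.2047] yaw 15.92 tilt [-1.0e-04 -1.6e-03 -1.0e+00]
[46.0, -36.0, -8.0, np.float64(-8.5), 0.0, 50.0, -28.0, -8.0, np.float64(-8.5), 0.0, 54.0, -21.0, -8.0, np.float64(-8.5), 0.0, 56.0, -13.0, -8.0, np.float64(-8.5), 0.0, 58.0, -4.0, -9.0, np.float64(-8.5), 0.0, 58.0, 4.0, -8.0, np.float64(-8.5), 0.0, 56.0, 13.0, -8.0, np.float64(-8.5), 0.0, 54.0, 21.0, -8.0, np.float64(-8.5), 0.0]
[56.0, 1.0, 2.0, np.float64(-8.5), 0.0, 55.0, 9.0, 3.0, np.float64(-8.5), 0.0, 53.0, 17.0, 2.0, np.float64(-8.5), 0.0, 51.0, 25.0, 2.0, np.float64(-8.5), 0.0, 46.0, 32.0, 3.0, np.float64(-8.5), 0.0, 40.0, 38.0, 2.0, np.float64(-8.5), 0.0, 35.0, 44.0, 2.0, np.float64(-8.5), 0.0, 28.0, 49.0, 3.0, np.float64(-8.5), 0.0, 20.0, 52.0, 2.0, np.float64(-8.5), 0.0]
```

>>> servo_tool(moves=[46,-36,-8,-8.5,0,50,-28,-8,-8.5,0,54,-21,-8,-8.5,0,56,-13,-8,-8.5,0,58,-4,-9,-8.5,0])

```text
time: 0.72
eef_pos: [0.3489, -0.3892, 0.2465]
ee_rot: [-2.738, -1.539, 0.0]
ft_force: [1.6, 0.5, 0.7]
opening: 1.0
gripper_force: 0.0
```

>>> servo_tool(moves=[58,4,-8,-8.5,0,56,13,-8,-8.5,0,54,21,-8,-8.5,0])

```text
time: 1.1
eef_pos: [0.4505, -0.2487, 0.2706]
ee_rot: [-2.331, -2.106, 0.0]
ft_force: [1.3, -0.2, -0.1]
opening: 1.002
gripper_force: 0.0
```

Run:
```python
from h import *
import json
plan([(.51,.25,.25,160.8,9)])
c=imaging.get_calibration('wrist'); a=snap('wrist','w1.png')
json.dump({k:(v.tolist() if hasattr(v,'tolist') else v) for k,v in c.items()},open('w1.json','w'))
print(c['fx'],ray('wrist',256,192,c), ctrl.state()['joint_positions'].round(2), [proj('wrist',p,c) for p in [(.4934,-.3357,.125),(.53,-.063,.105)]])
```

```text
t 1.1 p [ 0.4505 -0.2487  0.2706] yaw 84.18 tilt [-1.e-04 -2.e-04 -1.e+00]
[56.0, 1.0, 2.0, np.float64(-8.5), 0.0, 55.0, 9.0, 3.0, np.float64(-8.5), 0.0, 53.0, 17.0, 2.0, np.float64(-8.5), 0.0, 50.0, 25.0, 2.0, np.float64(-8.5), 0.0, 46.0, 32.0, 2.0, np.float64(-8.5), 0.0, 40.0, 39.0, 3.0, np.float64(-8.5), 0.0, 34.0, 43.0, 2.0, np.float64(-8.5), 0.0, 28.0, 49.0, 2.0, np.float64(-8.5), 0.0, 20.0, 52.0, 3.0, np.float64(-8.5), 0.0]
319.80482649481075 (array([ 0.46030859, -0.16761422,  0.44955859]), array([-0.02590726, -0.26803426, -0.96312397])) [ 0.69  0.37 -0.35  1.79  0.14  0.99  0.19] [array([300.1, 254.8]), array([316.2, -14.5])]
```

View pics/w1.png

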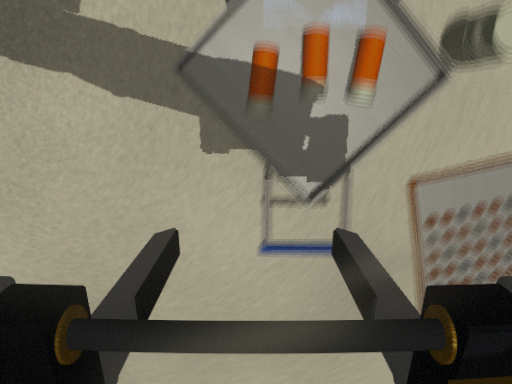

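The wrist view shows the tray with vials at (262,75), (315,60) and (368,65). The bar is at (298,247), close to the predicted (300,255), though blurred by motion. Next I go above the bin.

>>> servo_tool(moves=[56,1,2,-8.5,0,55,9,3,-8.5,0,53,17,2,-8.5,0,50,25,2,-8.5,0,46,32,2,-8.5,0])

```text
time: 1.78
eef_pos: [0.4836, 0.0283, 0.2593]
ee_rot: [1.411, 2.807, -0.0]
ft_force: [0.9, -1.0, -0.0]
opening: 0.999
gripper_force: 0.0
```

>>> servo_tool(moves=[40,39,3,-8.5,0,34,43,2,-8.5,0,28,49,2,-8.5,0,20,52,3,-8.5,0,0,0,0,0,0])

```text
time: 2.4
eef_pos: [0.5101, 0.2531, 0.2489]
ee_rot: [-0.523, -3.095, -0.005]
ft_force: [-0.0, -0.9, 0.8]
opening: 1.0
gripper_force: 0.0
```

Run:
```python
from h import *
c=imaging.get_calibration('wrist'); a=snap('wrist','w2.png')
plan([(.538,.32,.15,160.8,4)])
hsv=cv2.cvtColor(a,cv2.COLOR_RGB2HSV); m=cv2.inRange(hsv,(105,110,40),(130,255,255))
n,l,st,ce=cv2.connectedComponentsWithStats(m)
for i in range(1,n):
    if st[i,4]>30:
        ys,xs=np.where(l==i); r=cv2.minAreaRect(np.c_[xs,ys].astype(np.float32)); print(st[i],ce[i].round(1),r,[atz('wrist',*p,.095,c)[:2].round(4).tolist() for p in cv2.boxPoints(r)])
```

```text
t 2.45 p [0.5106 0.2498 0.2488] yaw 160.57 tilt [ 1.7e-03 -1.0e-04 -1.0e+00]
[-1.0, 19.0, 25.0, np.float64(-0.1), 0.0, -0.0, 19.0, 24.0, np.float64(-0.1), 0.0, -1.0, 19.0, 25.0, np.float64(-0.1), 0.0, -1.0, 18.0, 25.0, np.float64(-0.1), 0.0]
[493 124  19  44 584] [504.3 147.7] ((502.0, 145.5), (43.0, 18.0), 90.0) [[0.5343, 0.5129], [0.5408, 0.5329], [0.5882, 0.5269], [0.5812, 0.5063]]
[314 158  19  50 669] [323.2 182.1] ((322.567626953125, 182.62057495117188), (16.56644630432129, 48.855674743652344), 4.398705005645752) [[0.5581, 0.3036], [0.5077, 0.3226], [0.5147, 0.3388], [0.5656, 0.3205]]
[ 69 178  48  25 316] [ 93.6 192.4] ((94.10057067871094, 192.20657348632812), (11.100208282470703, 49.888343811035156), 66.64443969726562) [[0.4593, 0.0531], [0.4564, 0.1122], [0.4683, 0.1118], [0.4715, 0.0522]]
[ 17 200  38  85 763] [ 36. 235.] ((35.0572509765625, 241.8055877685547), (36.88750457763672, 84.06692504882812), 0.6986943483352661) [[0.5352, -0.0669], [0.4416, -0.0065], [0.4566, 0.0349], [0.5504, -0.0209]]
[ 74 275  44  16 275] [ 98.2 282.2] ((96.23491668701172, 283.1644592285156), (10.253334999084473, 43.73596954345703), 79.99201965332031) [[0.556, 0.006], [0.5634, 0.0616], [0.5764, 0.0574], [0.5691, 0.0011]]
```

View pics/w2.png

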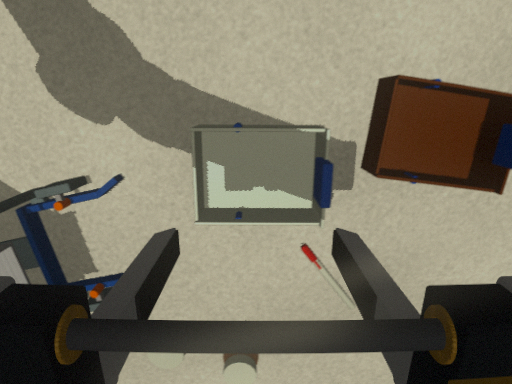

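The wrist view from above the bin shows the tab at (323,182), with the bin's walls parallel to the image rows. The dock's orange rollers are at (60,203) and (96,294), and the brown bin is right of x=362. Tab centre comes to about (0.538, 0.324), with a bin heading of about 70.6°. Now I'll refine the dock axis while going to the tab.

Run:
```python
from h import *
im=cv2.imread('pics/t0.png').astype(int)
hsv=cv2.cvtColor(im.astype(np.uint8),cv2.COLOR_BGR2HSV)
m=cv2.inRange(hsv,(5,130,90),(20,255,255)); n,l,st,ce=cv2.connectedComponentsWithStats(m)
for i in range(1,n):
    if st[i,4]>=4 and 270<ce[i][0]<320: print('roller',st[i],ce[i].round(1),atz('top',*ce[i],.044).round(4))
# bar ends
mb=cv2.inRange(hsv,(105,110,50),(130,255,255)); ys,xs=np.where(mb>0); k=xs>425
P=np.array([atz('top',x,y,.128)[:2] for x,y in zip(xs[k],ys[k])]); 
v=np.linalg.svd(P-P.mean(0))[2][0]; t=(P-P.mean(0))@v; print('bar c',P.mean(0).round(4),'mid',(P.mean(0)+v*(t.max()+t.min())/2).round(4),'dir',v.round(4),'len',np.ptp(t))
# rails (z~.022): straight part
for lo,hi,name in((200,212,'up'),(248,260,'lo')):
    k=(xs>281)&(xs<308)&(ys>=lo)&(ys<hi)
    Q=np.array([atz('top',x,y,.022)[:2] for x,y in zip(xs[k],ys[k])]); w=np.linalg.svd(Q-Q.mean(0))[2][0]; print(name,Q.mean(0).round(4),w.round(4))
```

```text
roller [293 202   4   4  13] [294.4 203.6] [ 0.5983 -0.0187  0.044 ]
roller [286 251   5   4  13] [288.1 252.4] [ 0.4671 -0.003   0.044 ]
bar c [ 0.4936 -0.3344] mid [ 0.4935 -0.3343] dir [-0.9924  0.1235] len 0.09417309053746108
up [ 0.5979 -0.023 ] [0.1224 0.9925]
lo [ 0.4641 -0.0279] [-0.1277 -0.9918]
```

>>> servo_tool(moves=[-1,20,25,0,0,-1,20,25,0,0,-1,20,25,0,0,0,19,20,0,0,0,0,0,0,0])

```text
time: 3.08
eef_pos: [0.5402, 0.3199, 0.1528]
ee_rot: [-0.536, -3.093, 0.004]
ft_force: [0.2, -0.4, 0.2]
opening: 0.998
gripper_force: 0.0
```

Run:
```python
from h import *
plan([(.538,.324,.0585,160.6,4)])
```

```text
t 3.075 p [0.5402 0.3199 0.1528] yaw 160.34 tilt [ 0.0018 -0.0031 -1.    ]
[1.0, 1.0, 24.0, np.float64(-0.1), 0.0, 1.0, 1.0, 23.0, np.float64(-0.1), 0.0, 0.0, 1.0, 24.0, np.float64(-0.1), 0.0, 1.0, 0.0, 23.0, np.float64(-0.1), 0.0]
```

Dock and bar agree: hinge ≈ (0.527, −0.061), axis 82.9°. The brown bin's corner is close to the outer finger, so I part-close the gripper before descending.

>>> servo_tool(moves=[1,1,5,0,0.55,1,2,5,0,0.55,0,0,20,0,0.55,0,0,20,0,0.55,0,0,20,0,0.55], squeeze=30)

```text
time: 3.7
eef_pos: [0.5395, 0.3245, 0.0826]
ee_rot: [-0.534, -3.095, 0.002]
ft_force: [-0.2, 0.1, -0.6]
opening: 0.503
gripper_force: 0.0
```

>>> servo_tool(moves=[0,0,14,0,0.55,0,0,10,0,0.55,0,0,0,0,0.55])

```text
time: 4.08
eef_pos: [0.5395, 0.3248, 0.0597]
ee_rot: [-0.534, -3.095, 0.001]
ft_force: [-0.0, -0.2, 0.8]
opening: 0.449
gripper_force: 0.0
```

>>> servo_tool(moves=[0,0,0,0,1,0,0,0,0,1,0,0,0,0,1,0,0,0,0,1])

```text
time: 4.58
eef_pos: [0.5402, 0.3252, 0.0609]
ee_rot: [0.534, 3.095, 0.001]
ft_force: [0.5, 0.7, 0.9]
opening: 0.126
gripper_force: 30.0
```

Run:
```python
from h import *
print(ctrl.state()['opening'],ctrl.state()['gripper_force'],ctrl.state()['ft_force'])
p=ctrl.state()['eef_pos']
a=np.radians(82.9);u=np.array([np.cos(a),np.sin(a)]);h=np.array([.527,-.061])
pre=h+.30*u; print(pre)
plan([(*pre,p[2],172.9,6),(*(h+.18*u),p[2],172.9,4),(*(h+.138*u),p[2],172.9,4)],1)
im=snap('wrist','w3.png')
```

```text
0.12647823719968143 29.999329671263695 [0.46701527 0.68887108 0.92521702]
[0.56408044 0.23669958]
t 4.575 p [0.5402 0.3252 0.0609] yaw 160.42 tilt [-6.e-04  6.e-04 -1.e+00]
[-8.7, -12.6, -0.0, np.float64(-2.1), 1, -8.2, -12.8, -0.0, np.float64(-2.1), 1, -7.8, -13.2, -0.0, np.float64(-2.1), 1, -7.3, -13.4, -0.0, np.float64(-2.1), 1, -6.7, -13.7, -0.0, np.float64(-2.1), 1, -6.3, -14.0, -0.0, np.float64(-2.1), 1]
[0.0, -30.0, -0.0, np.float64(0.0), 1, 0.0, -30.0, -0.0, np.float64(0.0), 1, 0.0, -30.0, -0.0, np.float64(0.0), 1, 0.0, -30.0, -0.0, np.float64(0.0), 1]
[0.1, -10.5, -0.0, np.float64(0.0), 1, 0.1, -10.5, -0.0, np.float64(0.0), 1, 0.1, -10.5, -0.1, np.float64(0.0), 1, 0.1, -10.5, 0.0, np.float64(0.0), 1]
```

View pics/w3.png

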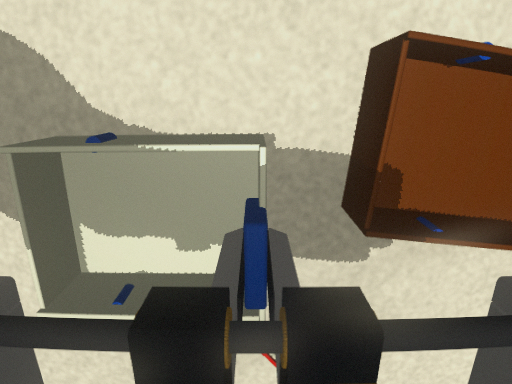

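The tab at (255,250) is between the fingers, with an opening of 11.9 mm. I'll slide the bin to the pre-dock pose while turning it.

>>> servo_tool(moves=[-9,-12.5,0,-2.1,1,-8,-13,0,-2.1,1,-8,-13,0,-2.1,1,-7,-13.5,0,-2.1,1,-7,-14,0,-2.1,1])

```text
time: 5.25
eef_pos: [0.5596, 0.252, 0.061]
ee_rot: [-0.246, -3.132, -0.003]
ft_force: [-1.0, 2.0, 2.1]
opening: 0.126
gripper_force: 30.0
```

>>> servo_tool(moves=[-6,-14,0,-2.1,1,0,0,0,0,1,0,0,0,0,1])

```text
time: 5.62
eef_pos: [0.5644, 0.2348, 0.0609]
ee_rot: [0.193, 3.135, -0.003]
ft_force: [0.4, -3.9, 6.1]
opening: 0.126
gripper_force: 30.0
```

Run:
```python
from h import *
c=imaging.get_calibration('wrist'); cw=snap('wrist','w4.png'); t=snap('top','t4.png')
p=ctrl.state()['eef_pos']
a=np.radians(82.9);u=np.array([np.cos(a),np.sin(a)]);h=np.array([.527,-.061])
plan([(*(h+.18*u),p[2],172.9,4),(*(h+.138*u),p[2],172.9,4)],1)
o=[p[0],p[1]]; M=R.from_rotvec(ctrl.state()['ee_rot']).as_matrix()
m=cv2.inRange(cv2.cvtColor(cw,cv2.COLOR_RGB2HSV),(105,110,40),(130,255,255)); n,l,st,ce=cv2.connectedComponentsWithStats(m)
for i in range(1,n):
    if st[i,4]>60:
        x,y,w,hh,_=st[i]; q=atz('wrist',x+w/2,y,.095,c); print(st[i],'top edge in tool x,y:',(M.T@(q-p)*1000).round(1)[:2])
A=cv2.resize(t[170:290,130:330],(800,480),interpolation=cv2.INTER_CUBIC); cv2.imwrite('pics/c4.png',A[:,:,::-1])
print('tool on axis',(np.array(p[:2])-h)@np.array([-u[1],u[0]]),(np.array(p[:2])-h)@u)
```

```text
t 5.725 p [0.5644 0.2349 0.0609] yaw 172.97 tilt [-0.0014 -0.0024 -1.    ]
[0.0, -30.0, 0.0, np.float64(0.0), 1, 0.0, -29.0, 0.0, np.float64(0.0), 1, 1.0, -30.0, 0.0, np.float64(0.0), 1, -0.0, -29.0, 0.0, np.float64(0.0), 1]
[-0.1, -10.6, 0.1, np.float64(0.0), 1, -0.0, -10.5, 0.1, np.float64(0.0), 1, -0.1, -10.6, 0.1, np.float64(0.0), 1, -0.1, -10.5, 0.1, np.float64(0.0), 1]
[  0 102  30  28 467] top edge in tool x,y: [  82.4 -109.1]
[ 86 133  30  10 195] top edge in tool x,y: [ 67.8 -70.2]
[ 244  198   24  111 2382] top edge in tool x,y: [37.   0.1]
[ 17 279  23  30 321] top edge in tool x,y: [  -8.2 -121.3]
[112 284  21  21 175] top edge in tool x,y: [-10.  -69.7]
tool on axis -0.000537494124022167 0.29824782679178846
```

View pics/c4.png

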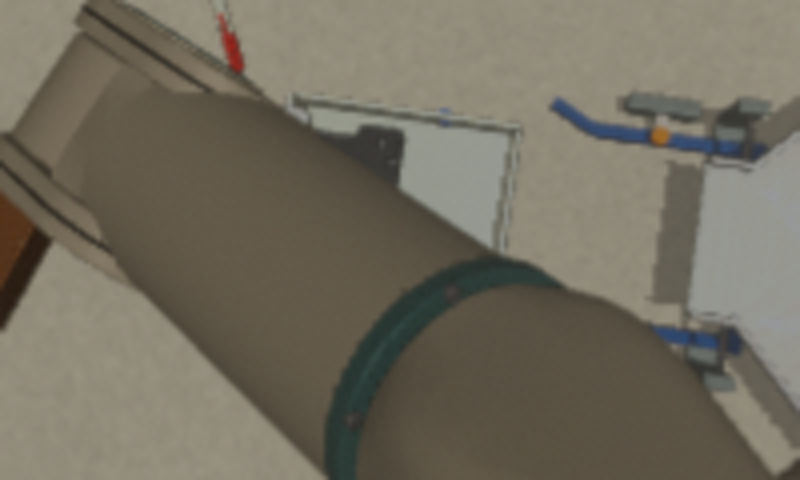

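The top crop shows the bin's far wall from (295,100) to (518,128). The dock rail mouth is at (555,102), with the arm covering the rest. The wrist reading suggests a sideways offset of the tab in the grip, so I'll check it.

Run:
```python
from h import *
a=np.radians(82.9);u=np.array([np.cos(a),np.sin(a)]);v=np.array([-u[1],u[0]]);h=np.array([.527,-.061])
def d(q): q=np.array(q)[:2]-h; return (q@u).round(4),(q@v).round(4)
for px in[(203.75,195),(259.5,202)]: print('rim top',d(atz('top',*px,.062)))
c=imaging.get_calibration('wrist')
for z in(.03,.034,.04): print('beads wrist',z,d(atz('wrist',101,138,z,c)),d(atz('wrist',123,295,z,c)))
print('tab edge',d(atz('wrist',256,198,.095,c)))
for z in (.002,): print('rim?')
w=cv2.imread('pics/w4.png'); cv2.imwrite('pics/w4b.png',w[80:384,0:400])
```

```text
rim top (np.float64(0.2967), np.float64(-0.0515))
rim top (np.float64(0.145), np.float64(-0.0546))
beads wrist 0.03 (np.float64(0.1961), np.float64(0.0581)) (np.float64(0.1966), np.float64(-0.0611))
beads wrist 0.034 (np.float64(0.198), np.float64(0.0585)) (np.float64(0.1985), np.float64(-0.0584))
beads wrist 0.04 (np.float64(0.201), np.float64(0.0591)) (np.float64(0.2014), np.float64(-0.0544))
tab edge (np.float64(0.2984), np.float64(0.0365))
rim?
```

View pics/w4b.png

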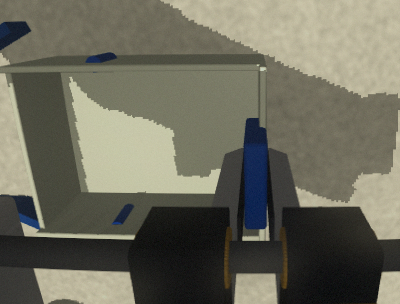

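Run:
```python
from h import *
a=np.radians(82.9);u=np.array([np.cos(a),np.sin(a)]);v=np.array([-u[1],u[0]]);h=np.array([.527,-.061])
def d(q): q=np.array(q)[:2]-h; return (q@u).round(4),(q@v).round(4)
c=imaging.get_calibration('wrist')
w=cv2.imread('pics/w4.png'); print([w[y,256].tolist() for y in range(192,232,3)])
print(d(atz('wrist',256,198,.051,c)),d(atz('wrist',256,222,.096,c)))
for yy in(134,148): print('wall top',d(atz('wrist',200,yy,.061,c)))
print('far wall',d(atz('wrist',120,312,.061,c)))
```

```text
[[106, 125, 125], [104, 124, 125], [53, 34, 25], [54, 27, 23], [53, 30, 21], [59, 35, 25], [55, 30, 24], [51, 23, 12], [50, 27, 17], [57, 32, 23], [57, 31, 19], [77, 38, 22], [82, 41, 23], [82, 41, 20]]
(np.float64(0.2985), np.float64(0.0232)) (np.float64(0.2984), np.float64(0.0247))
wall top (np.float64(0.2674), np.float64(0.0632))
wall top (np.float64(0.2671), np.float64(0.0554))
far wall (np.float64(0.2078), np.float64(-0.0535))
```

The tab is centred to within about 1 mm: its end face accounts for the apparent offset. I push in along −y of the tool.

>>> servo_tool(moves=[0,-25,0,0,1,0,-25,0,0,1,0,-25,0,0,1,0,-20,0,0,1])

```text
time: 6.22
eef_pos: [0.5525, 0.143, 0.0609]
ee_rot: [0.19, 3.135, 0.004]
ft_force: [1.0, 2.6, 3.5]
opening: 0.128
gripper_force: 30.0
```

>>> servo_tool(moves=[0,-15,0,0,1,0,-15,0,0,1,0,-10,0,0,1,0,-5,0,0,1,0,0,0,0,1])

```text
time: 6.85
eef_pos: [0.5471, 0.097, 0.0609]
ee_rot: [0.192, 3.135, 0.001]
ft_force: [-0.4, 3.2, 7.5]
opening: 0.127
gripper_force: 30.0
```

```bash
cat >> h.py <<'E'
A=np.radians(82.9);U=np.array([np.cos(A),np.sin(A)]);W=np.array([-U[1],U[0]]);H=np.array([.527,-.061])
def d(q): q=np.array(q)[:2]-H; return (q@U).round(4),(q@W).round(4)
E
python3 - <<'E'
from h import *
s=ctrl.state();print(d(s['eef_pos']),s['ft_force'],s['opening'],s['gripper_force'],s['eef_pos'])
plan([(*(H+.138*U),.0609,172.9,2)],1)
E
```

```text
(np.float64(0.1592), np.float64(-0.0004)) [-0.44887692  3.22215036  7.48093382] 0.12707758454920418 29.999772012233734 [0.5470971  0.09695803 0.06086906]
t 6.85 p [0.5471 0.097  0.0609] yaw 173.0 tilt [-9.e-04  4.e-04 -1.e+00]
[0.2, -10.6, -0.0, np.float64(0.0), 1, 0.3, -10.6, -0.0, np.float64(0.0), 1]
```

>>> servo_tool(moves=[0,-4,0,0,1,0,-4,0,0,1,0,-3,0,0,1])

```text
time: 7.22
eef_pos: [0.5468, 0.0917, 0.0618]
ee_rot: [0.187, 3.132, 0.013]
ft_force: [1.6, 9.9, 6.4]
opening: 0.126
gripper_force: 30.0
```

>>> servo_tool(moves=[0,-3,0,0,1,0,-3,0,0,1,0,-2,0,0,1])

```text
time: 7.6
eef_pos: [0.5448, 0.0791, 0.0609]
ee_rot: [0.19, 3.135, 0.003]
ft_force: [1.5, 4.4, 5.5]
opening: 0.125
gripper_force: 30.0
```

>>> servo_tool(moves=[0,-2,0,0,1,0,-1,0,0,1,0,0,0,0,1])

```text
time: 7.98
eef_pos: [0.545, 0.0779, 0.0611]
ee_rot: [0.19, 3.134, 0.007]
ft_force: [2.1, 7.1, 4.4]
opening: 0.126
gripper_force: 30.0
```

Run:
```python
from h import *
s=ctrl.state();print(d(s['eef_pos']),s['ft_force'],s['opening'],s['gripper_force'],s['eef_pos'])
```

```text
(np.float64(0.1401), np.float64(-0.0007)) [2.12354439 7.06719626 4.35216557] 0.12641965583068207 30.02499908208847 [0.5450294  0.07790833 0.06107876]
```

>>> servo_tool(moves=[0,-3,0,0,1,0,0,0,0,1])

```text
time: 8.22
eef_pos: [0.545, 0.0777, 0.0616]
ee_rot: [0.187, 3.133, 0.013]
ft_force: [1.2, 11.5, 7.1]
opening: 0.123
gripper_force: 30.0
```

>>> servo_tool(moves=[0,4,0,0,1,0,0,0,0,0.6,0,0,0,0,0.6,0,0,0,0,0.6,0,0,0,0,0.6])

```text
time: 8.85
eef_pos: [0.5438, 0.0756, 0.0602]
ee_rot: [-0.192, -3.135, 0.001]
ft_force: [-0.3, -0.9, -0.9]
opening: 0.399
gripper_force: 0.0
```

>>> servo_tool(moves=[0,0,-30,0,0.6,0,0,-50,0,0.6,0,0,-50,0,0.6,0,0,-30,0,0.6,0,0,0,0,0.6])

```text
time: 9.48
eef_pos: [0.5455, 0.0766, 0.2226]
ee_rot: [0.192, 3.131, 0.001]
ft_force: [0.2, 0.2, 0.1]
opening: 0.399
gripper_force: 0.0
```

Run:
```python
from h import *
c=imaging.get_calibration('wrist');w=snap('wrist','w5.png')
plan([(.44,.0,.27,172.9,3),(.47,-.26,.26,82.9+0,9)],.6)
# predicted home features
B=H+.065*U
for name,(x,y,z) in dict(tabO=(.079,0,.095),tabI=(.067,0,.095),c1=(.079,.025,.095),c2=(.079,-.025,.095)).items():
    print(name,proj('wrist',[*(B+x*U+y*W),z],c))
```

```text
t 9.525 p [0.5444 0.076  0.2209] yaw 172.99 tilt [-1.4e-03 -4.0e-04 -1.0e+00]
[31.0, -29.0, -16.0, np.float64(0.0), 0.6, 32.0, -30.0, -17.0, np.float64(0.0), 0.6, 31.0, -29.0, -16.0, np.float64(0.0), 0.6]
[-7.0, -28.0, 1.0, np.float64(10.0), 0.6, -11.0, -27.0, 1.0, np.float64(10.0), 0.6, -17.0, -24.0, 1.0, np.float64(10.0), 0.6, -20.0, -21.0, 1.0, np.float64(10.0), 0.6, -23.0, -18.0, 2.0, np.float64(10.0), 0.6, -26.0, -13.0, 1.0, np.float64(10.0), 0.6, -28.0, -8.0, 1.0, np.float64(10.0), 0.6, -29.0, -3.0, 1.0, np.float64(10.0), 0.6, -29.0, 2.0, 1.0, np.float64(10.0), 0.6]
tabO [260.5 184.9]
tabI [248.3 184.9]
c1 [260.6 159.9]
c2 [260.3 208.9]
```

View pics/w5.png

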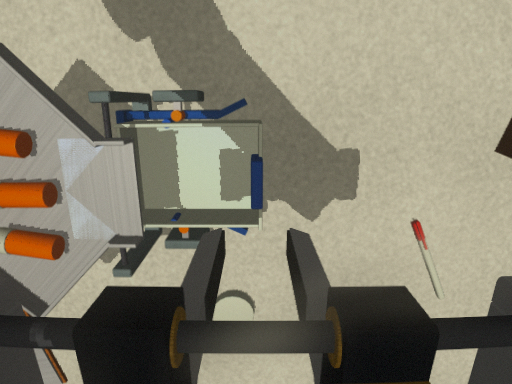

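The bin is home: tab at (257,182) against a predicted (254,185). The bead at (176,216) is inward of the roller at (184,229). Next is the bar, keeping the same yaw since the closing line already runs along the tray axis.

Run:
```python
from h import *
print(ctrl.state()['joint_positions'].round(2))
plan([(.51,-.10,.25,172.9,4),(.4935,-.3343,.22,172.9,5)],.6)
```

```text
[ 0.34  0.58 -0.82  1.77  0.49  1.01  0.77]
t 9.525 p [0.5444 0.076  0.2209] yaw 172.99 tilt [-1.4e-03 -4.0e-04 -1.0e+00]
[3.0, -45.0, -7.0, np.float64(0.0), 0.6, 3.0, -44.0, -8.0, np.float64(0.0), 0.6, 3.0, -45.0, -7.0, np.float64(0.0), 0.6, 4.0, -45.0, -7.0, np.float64(0.0), 0.6]
[-3.0, -47.0, 6.0, np.float64(0.0), 0.6, -2.0, -47.0, 6.0, np.float64(0.0), 0.6, -3.0, -47.0, 6.0, np.float64(0.0), 0.6, -2.0, -47.0, 6.0, np.float64(0.0), 0.6, -3.0, -46.0, 6.0, np.float64(0.0), 0.6]
```

>>> servo_tool(moves=[3,-45,-8,0,0.6,3,-45,-8,0,0.6,3,-45,-7,0,0.6,3,-45,-7,0,0.6])

```text
time: 10.02
eef_pos: [0.5088, -0.1025, 0.2489]
ee_rot: [-0.191, -3.133, -0.0]
ft_force: [1.0, 0.4, 0.4]
opening: 0.4
gripper_force: 0.0
```

>>> servo_tool(moves=[-3,-47,5,0,0.6,-2,-47,5,0,0.6,-3,-47,5,0,0.6,-2,-47,5,0,0.6,-3,-45,5,0,0.6])

```text
time: 10.65
eef_pos: [0.4933, -0.3351, 0.2232]
ee_rot: [-0.192, -3.133, -0.002]
ft_force: [1.5, 0.4, 0.1]
opening: 0.4
gripper_force: 0.0
```

>>> servo_tool(moves=[0,0,0,0,0.6])

```text
time: 10.78
eef_pos: [0.492, -0.3379, 0.2221]
ee_rot: [-0.202, -3.13, -0.001]
ft_force: [-0.9, -0.7, -0.3]
opening: 0.403
gripper_force: 0.0
```

Run:
```python
from h import *
c=imaging.get_calibration('wrist');w=snap('wrist','w6.png')
m=cv2.inRange(cv2.cvtColor(w,cv2.COLOR_RGB2HSV),(105,110,40),(130,255,255)); n,l,st,ce=cv2.connectedComponentsWithStats(m)
for i in range(1,n):
    if st[i,4]>60:
        x,y,ww,hh,_=st[i]; print(st[i],ce[i].round(1)); ys,xs=np.where((l==i))
        for yy in (y+5,y+hh//2,y+hh-5): 
            q=atz('wrist',xs[ys==yy].mean(),yy,.129,c); print(yy,q.round(4),d(q))
        print('top end',d(atz('wrist',ce[i][0],y,.125,c)))
plan([(.4935,-.3343,.106,172.9,5)],.6); print(ctrl.state()['joint_positions'].round(2))
```

```text
[ 257  144   13  108 1199] [263.1 196.2]
149 [ 0.4505 -0.3259  0.129 ] (np.float64(-0.2723), np.float64(0.0431))
198 [ 0.4937 -0.3313  0.129 ] (np.float64(-0.2723), np.float64(-0.0004))
247 [ 0.5409 -0.3371  0.129 ] (np.float64(-0.2722), np.float64(-0.048))
top end (np.float64(-0.2722), np.float64(0.0469))
t 10.825 p [ 0.4931 -0.3347  0.2229] yaw 172.83 tilt [ 0.0037  0.0019 -1.    ]
[-0.0, 0.0, 23.0, np.float64(-0.0), 0.6, -0.0, 0.0, 24.0, np.float64(-0.0), 0.6, -0.0, 0.0, 23.0, np.float64(-0.0), 0.6, -1.0, 0.0, 24.0, np.float64(-0.0), 0.6, 0.0, 0.0, 23.0, np.float64(-0.0), 0.6]
[ 1.04  0.65 -0.82  1.63  0.52  1.1   1.52]
```

View pics/w6.png

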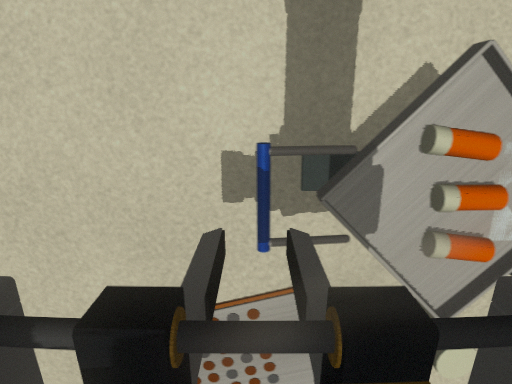

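The bar is at (263,196), centred between the fingers to within 3 mm. The tray corner at (320,195) is clear of the inner finger, and the vials are at (460,143), (470,197) and (457,246). Descend and grip.

>>> servo_tool(moves=[0,1,30,0,0.6,0,1,30,0,0.6,0,0,30,0,0.6,0,0,17,0,0.6,0,0,9,0,0.6], squeeze=30)

```text
time: 11.45
eef_pos: [0.4951, -0.3305, 0.1086]
ee_rot: [-0.189, -3.135, -0.002]
ft_force: [-0.1, 0.1, -0.2]
opening: 0.399
gripper_force: 0.0
```

>>> servo_tool(moves=[0,0,0,0,1,0,0,0,0,1,0,0,0,0,1,0,0,0,0,1])

```text
time: 11.95
eef_pos: [0.4956, -0.3322, 0.1103]
ee_rot: [0.192, 3.134, -0.001]
ft_force: [0.0, 0.8, 3.8]
opening: 0.12
gripper_force: 30.0
```

```bash
cat >> h.py <<'E'
def arc(a0,a1,n):
    f=lambda a:np.array([-.275*np.cos(a)+.02*np.sin(a),.275*np.sin(a)+.02*np.cos(a)])
    a=np.radians(np.linspace(a0,a1,n+1)); return np.round(1000*np.diff([f(t) for t in a],axis=0),1).tolist()  # tool y=+u, tool z=-up
def ang():
    s=ctrl.state(); p=s['eef_pos']; return s['time'],p.round(4),d(p),s['ft_force'].round(1),s['opening'],s['gripper_force']
E
python3 - <<'E'
from h import *
print(ang()); print(arc(0,48,30))
E
```

```text
(11.95, array([ 0.4956, -0.3322,  0.1103]), (np.float64(-0.273), np.float64(-0.0024)), array([0. , 0.8, 3.8]), 0.11966842670179133, 30.00032901763916)
[[0.7, 7.7], [0.9, 7.6], [1.1, 7.6], [1.3, 7.6], [1.5, 7.5], [1.7, 7.5], [1.9, 7.5], [2.1, 7.4], [2.3, 7.3], [2.6, 7.3], [2.8, 7.2], [3.0, 7.1], [3.2, 7.0], [3.3, 6.9], [3.5, 6.8], [3.7, 6.7], [3.9, 6.6], [4.1, 6.5], [4.3, 6.4], [4.5, 6.3], [4.6, 6.2], [4.8, 6.0], [5.0, 5.9], [5.1, 5.7], [5.3, 5.6], [5.4, 5.4], [5.6, 5.3], [5.7, 5.1], [5.9, 5.0], [6.0, 4.8]]
```

>>> servo_tool(moves=[0,0.7,-7.7,0,1,0,0.9,-7.6,0,1,0,1.1,-7.6,0,1,0,1.3,-7.6,0,1,0,1.5,-7.5,0,1])

```text
time: 12.58
eef_pos: [0.4963, -0.3269, 0.1483]
ee_rot: [0.192, 3.135, -0.002]
ft_force: [3.0, -3.0, -1.9]
opening: 0.118
gripper_force: 30.0
```

>>> servo_tool(moves=[0,1.7,-7.5,0,1,0,1.9,-7.5,0,1,0,2.1,-7.4,0,1,0,2.3,-7.3,0,1,0,2.6,-7.3,0,1])

```text
time: 13.2
eef_pos: [0.4975, -0.3166, 0.1853]
ee_rot: [0.192, 3.134, -0.002]
ft_force: [4.2, -4.3, -1.3]
opening: 0.113
gripper_force: 30.0
```

Run:
```python
from h import *
print(ang()); print(arc(16,48,40))
print(arc(16,56,4))
```

```text
(13.2, array([ 0.4975, -0.3166,  0.1853]), (np.float64(-0.2573), np.float64(-0.0023)), array([ 4.2, -4.3, -1.3]), 0.11271104752179162, 29.99928653240204)
[[1.4, 3.6], [1.4, 3.6], [1.5, 3.6], [1.5, 3.5], [1.6, 3.5], [1.6, 3.5], [1.6, 3.5], [1.7, 3.5], [1.7, 3.4], [1.8, 3.4], [1.8, 3.4], [1.9, 3.4], [1.9, 3.3], [2.0, 3.3], [2.0, 3.3], [2.1, 3.2], [2.1, 3.2], [2.2, 3.2], [2.2, 3.2], [2.2, 3.1], [2.3, 3.1], [2.3, 3.1], [2.4, 3.0], [2.4, 3.0], [2.5, 3.0], [2.5, 2.9], [2.5, 2.9], [2.6, 2.9], [2.6, 2.8], [2.7, 2.8], [2.7, 2.7], [2.7, 2.7], [2.8, 2.7], [2.8, 2.6], [2.9, 2.6], [2.9, 2.5], [2.9, 2.5], [3.0, 2.5], [3.0, 2.4], [3.0, 2.4]]
[[20.4, 43.5], [27.7, 39.3], [34.1, 33.9], [39.4, 27.5]]
```

>>> servo_tool(moves=[0,1.4,-3.6,0,1,0,1.4,-3.6,0,1,0,1.5,-3.6,0,1,0,1.5,-3.5,0,1,0,1.6,-3.5,0,1])

```text
time: 13.82
eef_pos: [0.4984, -0.3097, 0.203]
ee_rot: [0.192, 3.134, -0.004]
ft_force: [3.0, -5.6, -1.4]
opening: 0.118
gripper_force: 30.0
```

>>> servo_tool(moves=[0,1.6,-3.5,0,1,0,1.6,-3.5,0,1,0,1.7,-3.5,0,1,0,1.7,-3.4,0,1,0,1.8,-3.4,0,1])

```text
time: 14.45
eef_pos: [0.4993, -0.3016, 0.2204]
ee_rot: [0.192, 3.134, -0.004]
ft_force: [3.5, -5.5, -0.9]
opening: 0.115
gripper_force: 30.0
```

>>> servo_tool(moves=[0,1.8,-3.4,0,1,0,1.9,-3.4,0,1,0,1.9,-3.3,0,1,0,2,-3.3,0,1,0,2,-3.3,0,1])

```text
time: 15.08
eef_pos: [0.5005, -0.2923, 0.2372]
ee_rot: [0.193, 3.134, -0.005]
ft_force: [2.7, -5.0, -0.0]
opening: 0.118
gripper_force: 30.0
```

>>> servo_tool(moves=[0,2.1,-3.2,0,1,0,2.1,-3.2,0,1,0,2.2,-3.2,0,1,0,2.2,-3.2,0,1,0,2.2,-3.1,0,1])

```text
time: 15.7
eef_pos: [0.5018, -0.282, 0.2533]
ee_rot: [0.193, 3.134, -0.006]
ft_force: [3.6, -7.6, 0.1]
opening: 0.118
gripper_force: 30.0
```

```bash
cat >> h.py <<'E'
def orange(n):
    im=imaging.grab_frame(n); m=cv2.inRange(cv2.cvtColor(im,cv2.COLOR_RGB2HSV),(3,170,110),(18,255,255)); k,l,st,ce=cv2.connectedComponentsWithStats(m)
    print(n,[(ce[i].round(0).tolist(),int(st[i,4])) for i in range(1,k) if st[i,4]>25])
E
python3 - <<'E'
from h import *
print(ang()); orange('top'); orange('side'); print('bin px',proj('side',[*(H+.067*U),.03]),proj('top',[*(H+.067*U),.03]))
E
```

```text
(15.7, array([ 0.5018, -0.282 ,  0.2533]), (np.float64(-0.2225), np.float64(-0.0023)), array([ 3.6, -7.6,  0.1]), 0.11759849663260309, 30.00090390443802)
top [([276.0, 210.0], 113), ([294.0, 225.0], 63), ([272.0, 238.0], 73)]
side [([287.0, 200.0], 28)]
bin px [283.8 203.5] [284.8 226.8]
```

>>> servo_tool(moves=[0,2.1,-3.1,0,1,0,2.2,-3.1,0,1,0,2.3,-3.1,0,1,0,2.3,-3,0,1,0,2.3,-3,0,1])

```text
time: 16.42
eef_pos: [0.5032, -0.2707, 0.2685]
ee_rot: [0.193, 3.134, -0.006]
ft_force: [2.3, -5.9, 2.1]
opening: 0.118
gripper_force: 30.0
```

>>> servo_tool(moves=[0,2.4,-3,0,1,0,2.5,-3,0,1,0,2.5,-2.9,0,1,0,2.5,-2.9,0,1,0,2.6,-2.9,0,1])

```text
time: 17.05
eef_pos: [0.5047, -0.2582, 0.2833]
ee_rot: [0.193, 3.134, -0.006]
ft_force: [2.3, -4.9, 2.0]
opening: 0.117
gripper_force: 30.0
```

Run:
```python
from h import *
print(ang()); orange('top'); orange('side'); print(arc(40,48,10))
```

```text
(17.05, array([ 0.5047, -0.2582,  0.2833]), (np.float64(-0.1984), np.float64(-0.0023)), array([ 2.3, -4.9,  2. ]), 0.11715262645283095, 30.000835061073303)
top [([276.0, 210.0], 114), ([295.0, 225.0], 68), ([272.0, 238.0], 73)]
side [([287.0, 200.0], 28)]
[[2.7, 2.7], [2.7, 2.7], [2.8, 2.7], [2.8, 2.6], [2.9, 2.6], [2.9, 2.5], [2.9, 2.5], [3.0, 2.5], [3.0, 2.4], [3.0, 2.4]]
```

>>> servo_tool(moves=[0,2.7,-2.7,0,1,0,2.7,-2.7,0,1,0,2.8,-2.7,0,1,0,2.8,-2.6,0,1,0,2.9,-2.6,0,1])

```text
time: 17.77
eef_pos: [0.5063, -0.245, 0.2968]
ee_rot: [0.194, 3.134, -0.007]
ft_force: [3.1, -6.9, 3.3]
opening: 0.116
gripper_force: 30.0
```

>>> servo_tool(moves=[0,2.9,-2.5,0,1,0,2.9,-2.5,0,1,0,3,-2.5,0,1,0,3,-2.4,0,1,0,3,-2.4,0,1])

```text
time: 18.4
eef_pos: [0.5081, -0.2309, 0.3094]
ee_rot: [0.194, 3.133, -0.009]
ft_force: [0.8, -7.4, 5.2]
opening: 0.116
gripper_force: 30.0
```

Run:
```python
from h import *
print(ang()); orange('top'); orange('side')
for px in [(276,210),(295,225),(272,238)]: print(d(atz('top',*px,.02)))
snap('top','t9.png'); snap('side','s9.png')
a=[arc(48,8,20),arc(8,0,8)]; print(a)
```

```text
(18.4, array([ 0.5081, -0.2309,  0.3094]), (np.float64(-0.1709), np.float64(-0.0023)), array([ 0.8, -7.4,  5.2]), 0.11613580959622952, 30.002521276474)
top [([276.0, 210.0], 114), ([295.0, 225.0], 75), ([273.0, 238.0], 75)]
side [([287.0, 200.0], 30)]
(np.float64(0.0969), np.float64(-0.0426))
(np.float64(0.0393), np.float64(-0.0092))
(np.float64(0.0971), np.float64(0.0356))
[[[-7.5, -6.0], [-7.3, -6.3], [-7.1, -6.5], [-6.8, -6.8], [-6.6, -7.0], [-6.3, -7.2], [-6.1, -7.5], [-5.8, -7.7], [-5.5, -7.9], [-5.3, -8.1], [-5.0, -8.2], [-4.7, -8.4], [-4.4, -8.6], [-4.1, -8.7], [-3.8, -8.8], [-3.5, -9.0], [-3.2, -9.1], [-2.8, -9.2], [-2.5, -9.3], [-2.2, -9.4]], [[-1.0, -4.7], [-0.9, -4.7], [-0.8, -4.7], [-0.7, -4.8], [-0.6, -4.8], [-0.6, -4.8], [-0.5, -4.8], [-0.4, -4.8]]]
```

All three vials are static within the bin footprint (u 39–97 mm, |v| < 43 mm). Now I lower the tray along the same arc.

>>> servo_tool(moves=[0,-7.5,6,0,1,0,-7.3,6.3,0,1,0,-7.1,6.5,0,1,0,-6.8,6.8,0,1,0,-6.6,7,0,1])

```text
time: 19.23
eef_pos: [0.5039, -0.2647, 0.2764]
ee_rot: [0.193, 3.134, -0.005]
ft_force: [2.0, -4.5, 3.6]
opening: 0.117
gripper_force: 30.0
```

>>> servo_tool(moves=[0,-6.3,7.2,0,1,0,-6.1,7.5,0,1,0,-5.8,7.7,0,1,0,-5.5,7.9,0,1,0,-5.3,8.1,0,1])

```text
time: 19.85
eef_pos: [0.5004, -0.2924, 0.2375]
ee_rot: [0.192, 3.134, -0.002]
ft_force: [2.9, -3.2, 1.7]
opening: 0.118
gripper_force: 30.0
```

>>> servo_tool(moves=[0,-5,8.2,0,1,0,-4.7,8.4,0,1,0,-4.4,8.6,0,1,0,-4.1,8.7,0,1,0,-3.8,8.8,0,1])

```text
time: 20.48
eef_pos: [0.4978, -0.3136, 0.1939]
ee_rot: [0.191, 3.135, 0.0]
ft_force: [4.3, -4.6, -0.4]
opening: 0.12
gripper_force: 30.0
```

>>> servo_tool(moves=[0,-3.5,9,0,1,0,-3.2,9.1,0,1,0,-2.8,9.2,0,1,0,-2.5,9.3,0,1,0,-2.2,9.4,0,1])

```text
time: 21.1
eef_pos: [0.4961, -0.3271, 0.1475]
ee_rot: [0.191, 3.135, 0.001]
ft_force: [3.9, -2.0, -1.3]
opening: 0.115
gripper_force: 30.0
```

Run:
```python
from h import *
print(ang())
```

```text
(21.1, array([ 0.4961, -0.3271,  0.1475]), (np.float64(-0.2678), np.float64(-0.0023)), array([ 3.9, -2. , -1.3]), 0.11461350257708931, 29.993121027946472)
```

>>> servo_tool(moves=[0,-1,4.7,0,1,0,-0.9,4.7,0,1,0,-0.8,4.7,0,1,0,-0.7,4.8,0,1,0,-0.6,4.8,0,1])

```text
time: 21.72
eef_pos: [0.4955, -0.3309, 0.1241]
ee_rot: [0.191, 3.135, 0.001]
ft_force: [5.1, -0.7, -0.6]
opening: 0.124
gripper_force: 30.0
```

>>> servo_tool(moves=[0,-0.6,4.3,0,1,0,-0.5,3.5,0,1,0,-0.4,2.5,0,1,0,0,2,0,1,0,0,1,0,1])

```text
time: 22.35
eef_pos: [0.4953, -0.3322, 0.1116]
ee_rot: [0.191, 3.136, 0.001]
ft_force: [2.4, 1.5, 7.7]
opening: 0.121
gripper_force: 30.0
```

>>> servo_tool(moves=[0,0,1,0,1,0,0,0.5,0,1,0,0,0,0,1])

```text
time: 22.72
eef_pos: [0.4952, -0.3321, 0.1114]
ee_rot: [0.19, 3.136, -0.001]
ft_force: [1.3, 2.8, 13.1]
opening: 0.121
gripper_force: 30.0
```

Run:
```python
from h import *
print(ang())
```

```text
(22.725, array([ 0.4952, -0.3321,  0.1114]), (np.float64(-0.273), np.float64(-0.002)), array([ 1.3,  2.8, 13.1]), 0.1205272740993182, 30.000198483467102)
```

The tray is on its rest, shown by the 13 N reaction. I ease off, let go part-way, rise and withdraw.

>>> servo_tool(moves=[0,0,-1.5,0,1,0,0,0,0,0.6,0,0,0,0,0.6,0,0,0,0,0.6,0,0,0,0,0.6])

```text
time: 23.35
eef_pos: [0.4944, -0.3331, 0.1108]
ee_rot: [-0.192, -3.135, -0.0]
ft_force: [0.6, 0.6, -0.1]
opening: 0.401
gripper_force: 0.0
```

>>> servo_tool(moves=[0,0,-10,0,0.6,0,0,-30,0,0.6,0,0,-40,0,0.6,0,-20,-40,0,0.6,0,0,0,0,0.6])

```text
time: 23.98
eef_pos: [0.4941, -0.3551, 0.2347]
ee_rot: [0.195, 3.13, -0.006]
ft_force: [0.3, -0.5, 0.3]
opening: 0.399
gripper_force: 0.0
```

Run:
```python
from h import *
print(ang()); orange('top'); orange('side')
c=imaging.get_calibration('wrist'); w=snap('wrist','w9.png'); t=snap('top','t10.png'); t0=cv2.imread('pics/t0.png')[:,:,::-1]
m=cv2.inRange(cv2.cvtColor(w,cv2.COLOR_RGB2HSV),(105,110,40),(130,255,255)); k,l,st,ce=cv2.connectedComponentsWithStats(m)
for i in range(1,k):
    if st[i,4]>300: print('bar',st[i],d(atz('wrist',*ce[i],.129,c)))
m=cv2.inRange(cv2.cvtColor(t,cv2.COLOR_RGB2HSV),(105,110,50),(130,255,255)); k,l,st,ce=cv2.connectedComponentsWithStats(m)
print([(st[i].tolist()) for i in range(1,k) if st[i,4]>20])
df=np.abs(t.astype(int)-t0).sum(2)
for n,(x0,x1,y0,y1) in dict(pen=(172,195,140,192),jar=(225,250,130,158),cap=(268,296,140,166),bottle=(318,352,138,170),brown=(70,152,185,256)).items(): print(n,df[y0:y1,x0:x1].mean().round(1),(df[y0:y1,x0:x1]>60).sum())
```

```text
(23.975, array([ 0.4941, -0.3551,  0.2347]), (np.float64(-0.2959), np.float64(-0.0037)), array([ 0.3, -0.5,  0.3]), 0.39878713325043197, 0.0)
top [([276.0, 210.0], 113), ([294.0, 226.0], 54), ([272.0, 238.0], 71)]
side []
bar [ 272  139   14  105 1226] (np.float64(-0.2733), np.float64(0.0021))
[[269, 196, 22, 9, 35], [73, 199, 13, 18, 89], [257, 214, 5, 18, 62], [427, 229, 5, 38, 83], [261, 249, 24, 5, 41], [292, 252, 10, 4, 23]]
pen 3.5 0
jar 3.4 0
cap 3.4 0
bottle 3.4 0
brown 4.0 0
```

Run:
```python
from h import *
q=d(atz('top',259.3,222.5,.09)); print(q)
if .130<q[0]<.150: print(ctrl.finish_job())
```

```text
(np.float64(0.1374), np.float64(0.0003))
the job is handed in; nothing more can be done
None
```

The job is handed in: the bin is snapped home in the dock, all three vials are in it, and the tray is lowered flat and released. The bottles, cap, pen and brown bin show no change in the before-and-after top pictures.

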